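# Reject one pedestal, mesh the other and hold it home

### The arm

A 7-joint arm with a two-finger parallel gripper is mounted at the origin on the work surface. World frame = base frame: x ahead of the robot, y to its left, z up, the work surface at z = 0. Lengths are in m, angles in rad, forces in N, time in s.
With the tool pointing down it reaches from about 0.425 to 0.875 m from the base axis. Payload 9.9 kg.
Tool frame: the origin (TCP) lies at the very end of the fingers, on their centre line; the grasp point (between the pads) lies 19 mm behind it; z points along the fingers, y is the line along which they close (so a half turn about z gives the same grasp; the last joint's range is limited). The gripper opens to 85 mm and grips with 20 to 120 N. Pads are 22 mm wide; open, the fingers measure 114 mm over their backs; the gripper's body (76 mm by 85 mm) begins 54 mm behind the grasp point. The pads swing forward as they close: fully open they stand 13 mm farther back than shut.
Start: joints at [1.208, 0.576, 0.025, 1.437, -0.015, 1.129, -0.057], TCP at [0.186, -0.649, 0.231] pointing down, gripper open.
Joint ranges: [-2.76, 2.76], [-0.34, 2.15], [-1.52, 1.57], [0.19, 2.46], [-1.09, 4.23], [0.17, 1.99], [-2.82, 2.82]. Speed limits (rad/s): [2.22, 2.22, 3.01, 3.01, 3.14, 3.14, 3.14].

### API

Orientations are given as a unit quaternion [x, y, z, w].
In Python, from bench import r gives the robot as it stands. The module is installed in compiled form; this text tells all that it offers. Calls block until the motion is done:
- r.movep(position, orientation): joint-space move of the TCP to a pose.
- r.move_linear(position, speed=0.15, ori=None, f_stop=None): straight line of the TCP; ori=None keeps the orientation; speed is the mean speed in m/s. With f_stop (N) it stops when the force on the tool has changed by that much, and returns True; else False.
- r.move_joints(angles): joint-space move.
- r.move_gripper(opening, force=None): finger opening in m; force is the grip in N (None keeps the last); returns when the fingers have stopped.
- r.dwell(seconds).
- r.ik(position, orientation): joint angles nearest the present ones, or None.
- r.camera(name): name is "scene" or "top" or "wrist"; returns (picture, depth): 420x560x3 uint8, blue, green, red; 420x560 float32, m along the optical axis (not along the pixel's ray), 0 where there is no reading.
- r.get_calibration(name): a dict with "intrinsics" (3x3 intrinsics, pixels), "rvec" (rotation vector, rad) and "tvec" (3), from world to camera coordinates, as OpenCV has them. Camera axes: x right, y down, z forward; pixel columns grow to the right and rows downward; lengths in m; the calibration is good to about 2 mm. A picture is of the moment at which its call begins: read the wrist's pose just before it. get_calibration takes no time and is no camera call; for the wrist camera it gives the pose at the moment of the call.
A pose or a line that the arm cannot do raises r.PlanningError and nothing moves.
- r.sign_off(): hands the job in; it is judged then, once.
Trained networks look in the newest picture that a camera, given by its name, has taken for a name from the list of things; names that differ only in an ending like _2 or _b are one class to them, and where a whole thing is asked for, a point or a joint stands for the part that bears it (a point fixed in the world has none). Each returns a list of dicts, best first, with "conf" (0 to 1); they miss things now and then, are a little off and sometimes report something else, mostly with a low value. They report only what shows in the picture. A call takes as long as a camera call. They do not tell look-alikes from the thing itself.
- r.boxes_of(camera, thing): "xy" ([column, row] in pixels, amid what is visible of it).
- r.masks_of(camera, thing): "mask" (420x560 bool, what is visible of it) and "xy" ([column, row] in pixels, amid what is visible of it).
- r.mark_of(camera, thing): "xy" ([column, row] in pixels: a listed point, or the origin of a listed thing).
Readings, each from a call of its own:
- r.current_clock(): time.
- r.current_joints(): joint angles.
- r.current_dq(): joint speeds.
- r.current_joint_torque(): joint torques, N m.
- r.current_eef_pos(): TCP position.
- r.current_ee_rot(): TCP orientation.
- r.current_contact_force(): force on the tool from outside, world axes, zero at the start.
- r.current_ft_torque(): the same for the moment, N m.
- r.current_gripper_width(): finger opening in m.
- r.current_grip_force(): force on a finger pad.
Only numpy, scipy, OpenCV 4.12 (cv2) and the standard library are available. Lean on these libraries where they do the work, as an engineer would, in place of code of your own. Each camera call takes 0.05 s, during which the arm holds its last target. There are 200 camera calls.

### The job

Two cherry table pedestals stand in the wooden rack: first set the one with the red tag upright in the red-rimmed reject nest, its flange resting on the nest, and let go of it. Then take the blue-tagged one, turn it until its four splines line up with the slots of the claw-foot base in the grey jig, and slide it down against the sprung ejector until its flange sits flush on the base. Finish while still holding it and pressing it home, because the ejector lifts it again otherwise, and leave the other things on the desk where they are.

Things in the scene. Friction and masses are not known exactly. Their poses are not given: they have to be found in the camera images.
- pedestal_blue: loose cherry pedestal, 70 g, upright in a rack well, a blue tag on top. Origin: tip of the foot, z up. Heights above it: 0-16 mm plus-shaped foot, splines along own x and y, 26 mm tip to tip, 7 mm thick, lowest 3.5 mm V-nosed; 16-21 mm round flange, 42 mm across; stem to 44 mm; 44-69 mm square head 22 x 22 mm, faces along own x and y (grip here). Quarter turns are alike
- pedestal_red: loose cherry pedestal, 70 g, upright in a rack well, a red tag on top. Origin: tip of the foot, z up. Heights above it: 0-16 mm plus-shaped foot, splines along own x and y, 26 mm tip to tip, 7 mm thick, lowest 3.5 mm V-nosed; 16-21 mm round flange, 42 mm across; stem to 44 mm; 44-69 mm square head 22 x 22 mm, faces along own x and y (grip here). Quarter turns are alike
- rack: fixed light wooden block, 70 x 160 x 24 mm, with two round through wells (33 mm) 45 mm either side of its centre along its own y; the pedestals' flanges rest on its top, so their origins are 8 mm above the desk. Origin: centre of the underside
- reject_nest: fixed grey block 80 x 80 x 24 mm with a red rim on its top and one round through well (33 mm, 2 mm chamfer) in the middle. Origin: centre of the underside
- nest_mouth (a point): centre of the reject nest's well at its top face, 24 mm above the desk; a pedestal in place has its origin 16 mm below this
- jig: fixed grey plate 100 x 100 x 14 mm, blue marks at mid-sides (on own x and y axes), carrying a dark claw-foot base: 46 mm square hub, top 38 mm above the desk, plus-shaped socket with slots along own x and y, 29.2 mm long, 9.4 mm wide, 24 mm deep; feet reach 60 mm out on the diagonals. Origin: centre of the underside
- seat (a point): centre of the socket's mouth, on the top face of the hub, 38 mm above the desk; z up, x and y along the slots. A pedestal fully home has its origin 16 mm below this
- ejector (a joint): brass sprung pin (8 mm) in the middle of the socket, its top 9 mm below the mouth when up. Value 0 = up, grows downward in m, 0.007 with a pedestal fully home; it pushes up with 4 N when up and 8 N at 0.007
- clock: small oak grandfather clock case standing upright, 48 x 62 x 178 mm; not needed, leave it. Origin: on the desk under its centre
- dining_table: dolls-house cherry dining table, 90 x 150 mm top, 65 mm high; not needed, leave it. Origin: on the desk under its centre
- bell_jar: clear bell jar on a dark wooden disc, 110 mm across, 144 mm high; not needed, leave it. Origin: on the desk under its centre
- pin_tray: shallow green enamel pin tray, 120 x 80 x 18 mm; not needed, leave it. Origin: on the desk under its centre
- screwdriver: small screwdriver, 150 mm long, lying on the desk; not needed, leave it. Origin: near its middle
Things that resemble listed ones, but are neither listed nor needed, are in the scene too. What is shaped like the reject_nest but pink is not meant.

How it is judged:
On the way, in this order (a step that is already met when the one before it is completed fails the run):
1. the red-tagged pedestal stands in the reject nest, let go (horizontal distance between pedestal_red and nest_mouth below 0.006 m and z of pedestal_red in the frame of nest_mouth between -0.019 and -0.0135 m and angle between pedestal_red's own z axis and vertical below 0.1 rad and contact force between the fingers and pedestal_red below 0.1 N and linear speed of pedestal_red below 0.02 m/s), for 0.3 s.
2. the blue-tagged pedestal is meshed and pressed home against the ejector (z of pedestal_blue in the frame of seat below -0.0142 m and horizontal distance between pedestal_blue and seat below 0.003 m and angle between pedestal_blue's own z axis and vertical below 0.07 rad and value of joint ejector above 0.0045 m and contact force between the fingers and pedestal_blue above 3 N and contact force between pedestal_blue and jig above 3 N and linear speed of pedestal_blue below 0.02 m/s), for 0.3 s.
At the end, for the whole second after the job is handed in: Red pedestal upright in the reject nest: within 6 mm of centre, flange within 2.5 mm of its top, untouched, at rest. Blue pedestal meshed: flange within 1.8 mm of the hub, 3 mm of centre, 0.07 rad of upright, ejector in over 4.5 mm, fingers still pressing it with over 3 N (all of step 1 and all of step 2); the arm keeps its last pose, push and grip.
It fails at once if another thing on the desk is moved by more than 25 mm (distance of any of clock, dining_table, bell_jar, pin_tray, screwdriver from where it was at the start of the episode above 0.025 m).
It also fails if it takes over 54 s, if anything falls off the work surface, if the arm or the gripper's body presses on something with over 40 N, if the wrist force passes 120 N, or if a joint passes its speed limit or range.

## Working session

There is one attempt and no reset: what is moved stays moved. The work goes in short steps, each a Python script; the robot and the scene stay as the last script left them, time stands still between calls to the robot, and variables do not carry over. Pictures are saved under pics/ and viewed, at most 10 in all, crops included, and the job is handed in when it is done.

```bash
mkdir -p pics; cat > h.py <<'E'
import numpy as np, cv2
from bench import r
def cal(n):
    c=r.get_calibration(n); R=cv2.Rodrigues(np.array(c["rvec"],float))[0]
    return np.array(c["intrinsics"],float).reshape(3,3),R,np.array(c["tvec"],float).ravel()
def ray_z(C,xy,z):
    K,R,t=C; d=R.T@np.linalg.solve(K,[xy[0],xy[1],1]); o=-R.T@t
    return o+d*(z-o[2])/d[2]
def cloud(C,D):
    K,R,t=C; v,u=np.mgrid[:D.shape[0],:D.shape[1]]
    p=np.stack([(u-K[0,2])/K[0,0]*D,(v-K[1,2])/K[1,1]*D,D],-1)
    return (p-t)@R
def proj(C,P):
    K,R,t=C; q=K@(R@np.array(P,float)+t); return q[:2]/q[2]
E
python3 - <<'E'
from h import *
for n in("scene","top"):
    im,d=r.camera(n); cv2.imwrite(f"pics/{n}0.png",im); C=cal(n); W=cloud(C,d)
    np.savez(f"{n}0.npz",im=im,d=d,W=W)
    for th in("pedestal_blue","pedestal_red","rack","reject_nest","jig","clock","bell_jar","dining_table","pin_tray","screwdriver"):
        for m in r.boxes_of(n,th)[:3]:
            x,y=np.round(m["xy"]).astype(int); print(n,th,round(m["conf"],2),x,y,np.round(W[y,x],3))
print(r.current_clock(),r.current_ee_rot(),r.get_calibration("top"))
E
```

```text
scene pedestal_blue 0.83 361 218 [0.541 0.183 0.06 ]
scene pedestal_red 0.69 396 231 [0.553 0.28  0.042]
scene rack 0.57 381 236 [0.564 0.243 0.025]
scene reject_nest 0.91 234 176 [ 0.384 -0.228  0.003]
scene reject_nest 0.85 210 209 [ 0.539 -0.256  0.002]
scene reject_nest 0.7 285 175 [ 0.35  -0.07   0.006]
scene jig 0.57 297 223 [0.575 0.012 0.038]
scene clock 0.67 453 199 [0.369 0.441 0.019]
scene clock 0.59 472 245 [0.628 0.453 0.113]
scene clock 0.42 228 265 [ 0.772 -0.124  0.063]
scene bell_jar 0.82 128 192 [ 0.597 -0.468  0.084]
scene dining_table 0.85 229 266 [ 0.776 -0.12   0.065]
scene pin_tray 0.93 172 150 [ 0.301 -0.47   0.005]
scene screwdriver 0.63 448 198 [0.368 0.426 0.019]
scene screwdriver 0.18 381 235 [0.558 0.243 0.023]
top pedestal_red 0.6 171 202 [0.541 0.274 0.075]
top rack 0.8 189 201 [0.551 0.227 0.02 ]
top reject_nest 0.89 327 252 [ 0.393 -0.214 -0.003]
top reject_nest 0.89 283 253 [ 0.388 -0.073  0.026]
top reject_nest 0.88 364 162 [ 0.684 -0.335  0.005]
top jig 0.64 261 195 [ 0.573 -0.002  0.016]
top jig 0.19 187 204 [ 0.35  -0.022  1.743]
top clock 0.6 109 176 [0.605 0.438 0.174]
top clock 0.24 343 198 [ 0.564 -0.263  0.024]
top bell_jar 0.73 260 196 [0.569 0.001 0.015]
top bell_jar 0.57 420 199 [ 0.55  -0.481  0.121]
top dining_table 0.68 301 130 [ 0.773 -0.127  0.065]
top pin_tray 0.57 408 280 [ 0.306 -0.472 -0.005]
top screwdriver 0.65 407 282 [ 0.3   -0.466  0.005]
top screwdriver 0.51 120 259 [0.366 0.438 0.024]
1.1 [ 9.90300826e-01  1.38939818e-01 -1.59207566e-05 -1.46126164e-05] {'intrinsics': array([[544.80837286,   0.        , 271.25910299],
       [  0.        , 544.80837286, 204.69439528],
       [  0.        ,   0.        ,   1.        ]]), 'rvec': array([ 2.17546129, -2.16095565,  0.12804255]), 'tvec': array([-0.03859723,  0.5398071 ,  1.6932537 ])}
```

```bash
python3 -c "
import cv2
a=cv2.imread('pics/top0.png');b=cv2.imread('pics/scene0.png')
cv2.imwrite('pics/t1.png',cv2.resize(a[100:310,90:440],None,fx=2.28,fy=2.28,interpolation=cv2.INTER_CUBIC))
cv2.imwrite('pics/s1.png',cv2.resize(b[130:320,100:500],None,fx=2,fy=2))"
```

```text
(no output)
```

View pics/t1.png

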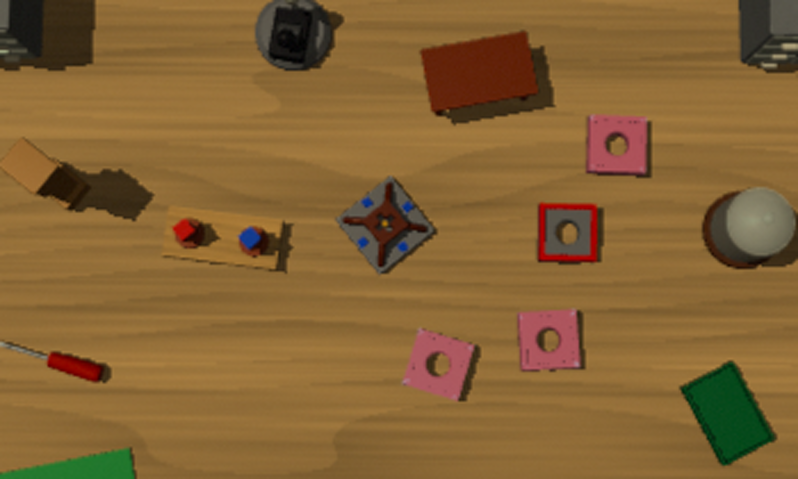

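View pics/s1.png

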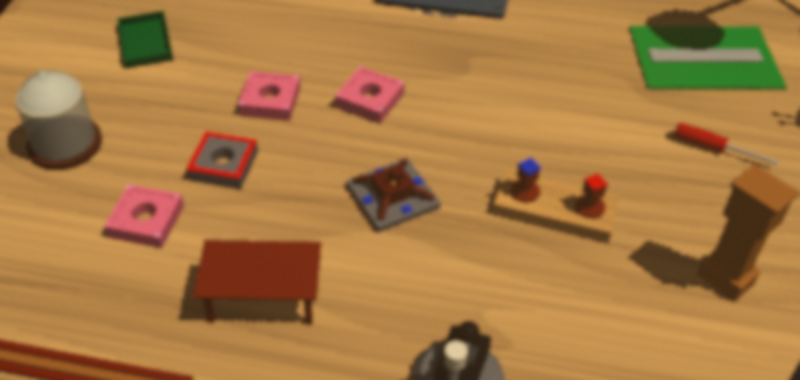

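The top view shows the red tag at about px (172,201), the blue tag at (200,205), the true red-rimmed nest at (339,202) and the jig at (259,198). The other three nests are pink. Next I'll move the wrist camera over each one.

```bash
cat >> h.py <<'E'
def Q(yaw): return [np.cos(yaw/2),np.sin(yaw/2),0,0]
def look(tag):
    C=cal("wrist"); im,d=r.camera("wrist"); W=cloud(C,d)
    np.savez(tag+".npz",im=im,d=d,W=W,K=C[0],R=C[1],t=C[2]); cv2.imwrite(f"pics/{tag}.png",im); return C,im,W
E
python3 - <<'E'
from h import *
for n,p in(("nest",(.555,-.25)),("jig",(.565,.0)),("rack",(.54,.225))):
    r.movep([p[0]-.03,p[1],.26],Q(0)); C,im,W=look(n)
    print(n,r.current_clock(),r.current_eef_pos(),-C[1].T@C[2],C[1][2])
    for th in dict(nest=["nest_mouth","reject_nest"],jig=["seat","jig"],rack=["pedestal_red","pedestal_blue","rack"])[n]:
        for m in r.mark_of("wrist",th)[:2]: print(th,round(m["conf"],2),m["xy"],ray_z(C,m["xy"],dict(nest_mouth=.024,seat=.038,pedestal_red=.008,pedestal_blue=.008).get(th,0)))
cv2.imwrite("pics/all.png",np.hstack([cv2.resize(cv2.imread(f"pics/{n}.png"),(266,200)) for n in("nest","jig","rack")]))
E
```

```text
nest 3.05 [ 0.52452246 -0.25125143  0.25992704] [ 0.60257497 -0.25126258  0.40250848] [-3.00411283e-01  6.94159566e-05 -9.53809759e-01]
nest_mouth 0.92 [256.8, 265.7] [ 0.40542869 -0.22021904  0.024     ]
nest_mouth 0.9 [340.7, 41.8] [ 0.67843663 -0.31871455  0.024     ]
reject_nest 0.95 [154.8, 280.2] [ 0.36936215 -0.06728918  0.        ]
reject_nest 0.83 [336.7, 48.2] [ 0.67653228 -0.31868639  0.        ]
jig 4.1833 [ 0.53520539 -0.00226096  0.25998492] [ 0.61319151 -0.00182644  0.40261998] [-3.00003030e-01 -3.05391248e-04 -9.53938200e-01]
seat 0.71 [270.1, 158.7] [0.56341717 0.00900026 0.038     ]
jig 0.61 [274.1, 153.8] [0.56453513 0.00488265 0.        ]
rack 5.2417 [0.5108887  0.22248995 0.25995813] [0.58872182 0.22294013 0.40250965] [-2.99932944e-01 -5.05758412e-04 -9.53960153e-01]
pedestal_red 0.67 [234.0, 149.8] [0.54617075 0.28005571 0.008     ]
pedestal_blue 0.85 [305.0, 155.4] [0.538995  0.1901536 0.008    ]
rack 0.79 [269.6, 155.5] [0.53793815 0.23539293 0.        ]
```

View pics/all.png

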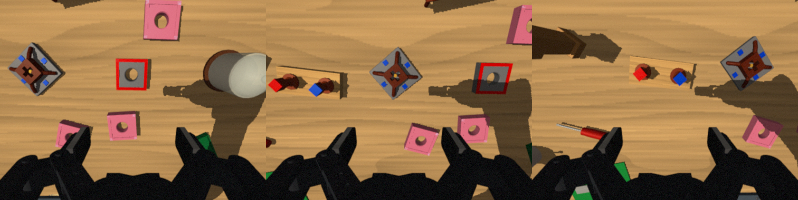

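The wrist views show the red-rimmed nest (about (278,155) full-res), the jig with its four blue marks (275,157), and the two tags in the rack (red about (230,153), blue about (310,160)). Next I'll fit these by colour.

```bash
cat >> h.py <<'E'
def col(im,c):
    b,g,rr=[im[...,i].astype(int) for i in range(3)]
    return ((b>90)&(b>1.8*rr)&(b>1.5*g) if c=="b" else (rr>110)&(rr>3*g)&(rr>3*b)).astype(np.uint8)
def comps(im,c,C,z,amin=15):
    n,l,s,ce=cv2.connectedComponentsWithStats(col(im,c)); out=[]
    for i in range(1,n):
        if s[i,4]<amin: continue
        v,u=np.nonzero(l==i); P=np.array([ray_z(C,(a,b),z)[:2] for a,b in zip(u,v)])
        (cx,cy),(w,h),a=cv2.minAreaRect((P*1000).astype(np.float32))
        out.append(dict(px=ce[i].round(),n=s[i,4],c=np.round([cx,cy],1),wh=np.round([w,h],1),a=round(a,1),m=np.round(P.mean(0)*1000,1)))
    return sorted(out,key=lambda o:-o["n"])
def load(n):
    f=np.load(n+".npz"); return (f["K"],f["R"],f["t"]),f["im"],f["W"]
E
python3 - <<'E'
from h import *
for n,c,z in(("nest","r",.024),("jig","b",.014),("jig","r",.024),("rack","r",.077),("rack","b",.077),("rack","b",.014),("jig","r",.077),("jig","b",.077)):
    C,im,W=load(n)
    print(n,c,z)
    for o in comps(im,c,C,z)[:6]: print("  ",*o.items(), W[int(o["px"][1]),int(o["px"][0])].round(3))
C,im,W=load("rack"); cv2.imwrite("pics/crop.png",np.hstack([cv2.resize(im[120:200,180:350],None,fx=2.3,fy=2.3,interpolation=0),cv2.resize(load("jig")[1][120:200,190:360],None,fx=2.3,fy=2.3,interpolation=0)]))
E
```

```text
nest r 0.024
   ('px', array([277., 154.])) ('n', np.int32(1458)) ('c', array([ 552.7, -248.1])) ('wh', array([80. , 79.3])) ('a', 88.8) ('m', array([ 555.3, -248.6])) [ 0.554 -0.248  0.   ]
jig b 0.014
   ('px', array([104., 189.])) ('n', np.int32(414)) ('c', array([521.9, 224.6])) ('wh', array([26.2, 26.8])) ('a', 42.3) ('m', array([521.9, 224.5])) [0.536 0.189 0.076]
   ('px', array([251., 131.])) ('n', np.int32(102)) ('c', array([593.4,  32.4])) ('wh', array([12.6, 11.8])) ('a', 36.9) ('m', array([593.6,  32.6])) [0.594 0.033 0.014]
   ('px', array([297., 136.])) ('n', np.int32(101)) ('c', array([587.9, -23.7])) ('wh', array([12.1, 12. ])) ('a', 44.8) ('m', array([587.7, -23.9])) [ 0.588 -0.023  0.017]
   ('px', array([248., 177.])) ('n', np.int32(91)) ('c', array([537.2,  37.9])) ('wh', array([12.5, 12. ])) ('a', 43.5) ('m', array([537.2,  38.4])) [0.537 0.038 0.016]
   ('px', array([292., 181.])) ('n', np.int32(91)) ('c', array([531.2, -18.1])) ('wh', array([12.4, 12. ])) ('a', 39.2) ('m', array([531.2, -18.1])) [ 0.532 -0.018  0.015]
jig r 0.024
   ('px', array([484., 145.])) 
[... 2929 characters left out ...]
536 0.189 0.076]
   ('px', array([251., 131.])) ('n', np.int32(102)) ('c', array([596.6,  26.8])) ('wh', array([10.5,  9.9])) ('a', 36.9) ('m', array([596.8,  27. ])) [0.594 0.033 0.014]
   ('px', array([297., 136.])) ('n', np.int32(101)) ('c', array([592. , -20.1])) ('wh', array([10.2, 10. ])) ('a', 44.8) ('m', array([591.8, -20.3])) [ 0.588 -0.023  0.017]
   ('px', array([248., 177.])) ('n', np.int32(91)) ('c', array([549.5,  31.5])) ('wh', array([10.5, 10. ])) ('a', 43.5) ('m', array([549.6,  31.8])) [0.537 0.038 0.016]
   ('px', array([292., 181.])) ('n', np.int32(91)) ('c', array([544.5, -15.5])) ('wh', array([10.4, 10.1])) ('a', 39.2) ('m', array([544.5, -15.5])) [ 0.532 -0.018  0.015]
```

View pics/crop.png

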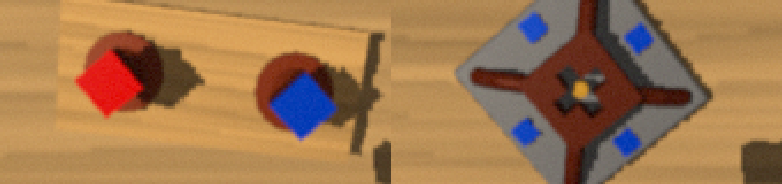

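Measured: red (547.5, 277.5) at 38.5°, blue (537, 189) at 42.3°, nest (552.7, −248.1), jig (562.5, 7) at 39.3°. Next, red goes from the rack to the nest.

```bash
python3 - <<'E'
from h import *
A=np.radians
for y in(38.5,-51.5): print(y,[None if (q:=r.ik(p,Q(A(y)))) is None else np.round(q,2).tolist() for p in([.5475,.2775,.16],[.5475,.2775,.045],[.5527,-.2481,.045],[.5625,.007,.058])])
y=A(38.5) if r.ik([.5527,-.2481,.045],Q(A(38.5))) is not None else A(-51.5)
r.movep([.5475,.2775,.15],Q(y)); r.move_gripper(.06,40)
print(r.move_linear([.5475,.2775,.045],.12,f_stop=8)); r.move_gripper(0,40)
print(r.current_gripper_width(),r.current_grip_force(),r.current_eef_pos(),r.current_clock())
r.move_linear([.5475,.2775,.16],.15); print(r.current_gripper_width(),r.current_eef_pos())
r.movep([.5527,-.2481,.14],Q(y)); look("heldred"); print(r.current_contact_force(),r.current_clock())
E
```

```text
38.5 [[-0.37, 0.56, -0.28, 1.69, 0.19, 0.92, -1.62], [-0.4, 0.7, -0.23, 1.79, 0.24, 0.68, -1.67], [0.45, 0.69, -0.16, 1.82, 0.17, 0.65, -0.71], [0.04, 0.63, -0.21, 1.92, 0.22, 0.62, -1.21]]
-51.5 [[-0.83, 0.6, 0.47, 1.71, -0.33, 0.91, -2.7], [-0.83, 0.75, 0.47, 1.81, -0.5, 0.7, -2.55], [0.28, 0.69, 0.11, 1.82, -0.11, 0.63, -2.02], [-0.13, 0.62, 0.06, 1.93, -0.06, 0.59, -2.51]]
False
0.020996451775622493 40.29578447341919 [0.54785575 0.27766683 0.0456405 ] 7.7917
0.02122032581696858 [0.54699428 0.27711606 0.15903754]
[ 0.85518477  0.2497957  -0.64230849] 10.6583
```

```bash
python3 - <<'E'
from h import *
y=np.radians(38.5)
C,im,W=load("heldred"); print(r.current_eef_pos())
for o in comps(im,"r",C,.172)[:4]: print(*o.items(),W[int(o["px"][1]),int(o["px"][0])].round(3))
r.move_linear([.5527,-.2481,.075],.12); print(r.move_linear([.5527,-.2481,.0445],.04,f_stop=6),r.current_eef_pos(),r.current_contact_force())
r.move_gripper(.06); print(r.current_gripper_width()); r.dwell(.4)
r.move_linear([.5527,-.2481,.16],.15)
r.movep([.49,-.248,.26],Q(0)); C,im,W=look("placed")
for o in comps(im,"r",C,.077)[:4]: print(*o.items(),W[int(o["px"][1]),int(o["px"][0])].round(3))
for o in comps(im,"r",C,.024)[:2]: print(*o.items())
print(r.current_clock())
E
```

```text
[ 0.55343896 -0.24647824  0.14008262]
('px', array([278., 189.])) ('n', np.int32(2130)) ('c', array([ 588.2, -219.8])) ('wh', array([34.5, 34.4])) ('a', 89.0) ('m', array([ 593.5, -214.7])) [ 0.566 -0.236  0.023]
('px', array([284., 291.])) ('n', np.int32(1160)) ('c', array([ 558.4, -243.6])) ('wh', array([17.1, 21.7])) ('a', 38.7) ('m', array([ 561.9, -243.3])) [ 0.561 -0.244  0.171]
True [ 0.5521849  -0.24786759  0.0455463 ] [-0.06347687  1.67653344  6.76645055]
0.06024539622901824
('px', array([280., 125.])) ('n', np.int32(1530)) ('c', array([ 554.8, -248. ])) ('wh', array([68.7, 67.9])) ('a', 89.0) ('m', array([ 557.1, -247.8])) [ 0.557 -0.248  0.077]
('px', array([280., 130.])) ('n', np.int32(557)) ('c', array([ 552.4, -248.6])) ('wh', array([24.3, 23.6])) ('a', 38.4) ('m', array([ 552.8, -248.5])) [ 0.553 -0.248  0.078]
('px', array([280., 125.])) ('n', np.int32(1530)) ('c', array([ 552.7, -248. ])) ('wh', array([79.9, 79. ])) ('a', 89.0) ('m', array([ 555.4, -247.8]))
('px', array([280., 130.])) ('n', np.int32(557)) ('c', array([ 549.9, -248.7])) ('wh', array([28.3, 27.5])) ('a', 38.4) ('m', array([ 550.3, -248.6]))
14.4167
```

View pics/placed.png

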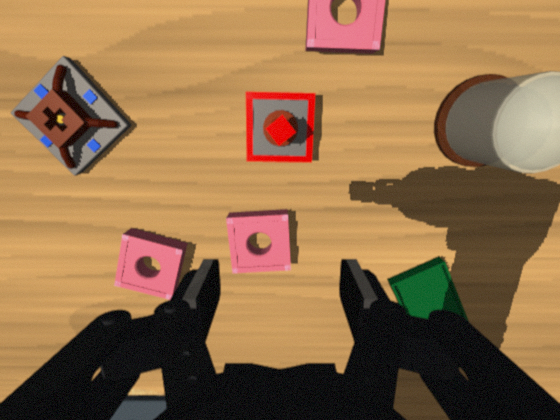

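Red stands in the nest: its tag is at (281,130), centred inside the rim at (280,127), with its top at 77 mm. For blue, I'll look at it and the jig from equal offsets and then grasp.

```bash
python3 - <<'E'
from h import *
r.movep([.4975,.007,.24],Q(0)); C,im,W=look("jig2"); print(r.current_eef_pos())
M=sorted([o["c"] for o in comps(im,"b",C,.014,40) if abs(o["c"][0]-562)<60 and abs(o["c"][1]-7)<60],key=lambda c:c[1]); M=np.array(M); print(M.tolist(),M.mean(0))
jc=M.mean(0); a1=M[2]-M[1]; 
# order by y: m0=(588,-24) m1=(531,-18) m2=(593,32) m3=(537,38)
d1=M[2]-M[1]; d2=M[0]-M[3]; print(np.degrees(np.arctan2(d1[1],d1[0])),np.degrees(np.arctan2(d2[1],d2[0]))+90)
r.movep([.472,.189,.24],Q(0)); C,im,W=look("blue2"); print(r.current_eef_pos())
o=[o for o in comps(im,"b",C,.077,100)][0]; print(*o.items())
p=o["c"]/1000; y=np.radians(o["a"]); assert abs(o["a"]-42)<5 and abs(p-[.537,.189]).max()<.006
r.movep([*p,.15],Q(y)); r.move_gripper(.06,60)
r.move_linear([*p,.045],.12); print(r.current_eef_pos()); r.move_gripper(0,60)
print(r.current_gripper_width(),r.current_grip_force(),r.current_eef_pos(),r.current_clock())
r.move_linear([*p,.16],.15); print(r.current_gripper_width())
r.movep([.5625,.007,.14],Q(np.radians(39.3))); r.dwell(.2); C,im,W=look("heldblue"); print(r.current_eef_pos(),r.current_ee_rot(),r.current_contact_force())
for o in comps(im,"b",C,.172): print(*o.items(),W[int(o["px"][1]),int(o["px"][0])].round(3))
for o in comps(im,"b",C,.014): print(*o.items())
print(r.current_clock())
E
```

```text
[0.49778861 0.00517369 0.2396834 ]
[[587.9, -24.0], [531.6, -18.0], [593.9, 32.6], [537.2, 38.4]] [562.65   7.25]
39.08347043363338 39.09385888622946
[0.47266995 0.18716889 0.23991255]
('px', array([279., 130.])) ('n', np.int32(557)) ('c', array([536.5, 188.5])) ('wh', array([22.7, 22.7])) ('a', 41.6) ('m', array([536.5, 188.5]))
[0.53688568 0.18875811 0.04560183]
0.02114595227206237 58.94043266773224 [0.53685422 0.18858833 0.04566705] 18.625
0.02079483572286425
[0.56253015 0.00840878 0.14004067] [ 9.41389494e-01  3.37321462e-01  1.36982718e-04 -1.84134922e-04] [-0.2414714  -0.86311673  1.45027312]
('px', array([284., 291.])) ('n', np.int32(1187)) ('c', array([568.3,  12.1])) ('wh', array([15.1, 21.1])) ('a', 39.5) ('m', array([570.8,  12.1])) [0.57  0.012 0.171]
('px', array([280., 161.])) ('n', np.int32(195)) ('c', array([610.8,  46.8])) ('wh', array([4.6, 4.7])) ('a', 39.5) ('m', array([610.9,  46.9])) [0.594 0.033 0.016]
('px', array([236., 205.])) ('n', np.int32(178)) ('c', array([587.6,  49.5])) ('wh', array([4.7, 5. ])) ('a', 39.5) ('m', array([587.6,  49.5])) [0.538 0.038 0.016]
('px', array([324., 206.])) ('n', np.int32(174)) ('c', array([608.5,  23.6])) ('wh', array([4.7, 4.9])) ('a', 39.5) ('m', array([608.5,  23.7])) [ 0.588 -0.024  0.017]
('px', array([284., 291.])) ('n', np.int32(1187)) ('c', array([490. , -52.5])) ('wh', array([36.7, 51.2])) ('a', 39.5) ('m', array([496.1, -52.5]))
('px', array([280., 161.])) ('n', np.int32(195)) ('c', array([593.4,  31.9])) ('wh', array([11.3, 11.4])) ('a', 39.5) ('m', array([593.4,  32. ]))
('px', array([236., 205.])) ('n', np.int32(178)) ('c', array([537. ,  38.4])) ('wh', array([11.4, 12.2])) ('a', 39.5) ('m', array([537. ,  38.4]))
('px', array([324., 206.])) ('n', np.int32(174)) ('c', array([587.6, -24.5])) ('wh', array([11.4, 11.9])) ('a', 39.5) ('m', array([587.6, -24.4]))
20.5583
```

View pics/heldblue.png

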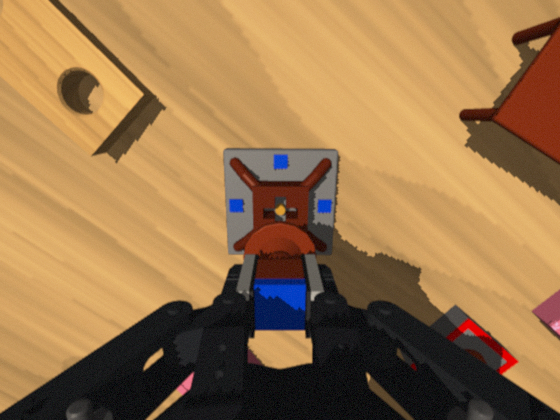

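The picture shows the pedestal held squarely, its tag at (280,303), in line with the jig (centre about (280,210)). I'll check the offset along tool x offline.

```bash
python3 - <<'E'
from h import *
C,im,W=load("heldblue"); a=np.radians(39.3); c,s=np.cos(a),np.sin(a)
for row in list(range(268,300,3))+[310,320,328]:
    w=W[row,280]; d=w-[.5626,.0072,0]; print(row,im[row,280],np.round([d[0]*c+d[1]*s,-d[0]*s+d[1]*c,w[2]],4))
v,u=np.nonzero(col(im,"b")[270:340,240:320]); print(u.min()+240,u.max()+240,v.min()+270,v.max()+270)
C,im,W=load("blue2"); print([W[x,279].round(4) for x in(118,124,130,136,142)])
E
```

```text
268 [15 33 79] [1.270e-02 1.000e-04 1.583e-01]
271 [15 28 77] [1.190e-02 1.000e-04 1.595e-01]
274 [13 27 79] [1.140e-02 1.000e-04 1.614e-01]
277 [30 28 76] [1.190e-02 1.000e-04 1.649e-01]
280 [112  31   0] [1.180e-02 1.000e-04 1.671e-01]
283 [114  34   1] [1.210e-02 1.000e-04 1.701e-01]
286 [194  61   0] [1.18e-02 1.00e-04 1.72e-01]
289 [199  64   8] [9.700e-03 1.000e-04 1.709e-01]
292 [196  62   0] [8.900e-03 1.000e-04 1.718e-01]
295 [196  61   1] [7.200e-03 1.000e-04 1.714e-01]
298 [128  39   3] [5.900e-03 1.000e-04 1.715e-01]
310 [88 31 11] [-3.00e-04  1.00e-04  1.71e-01]
320 [85 28  0] [-4.800e-03  1.000e-04  1.716e-01]
328 [88 31 10] [-8.300e-03  1.000e-04  1.723e-01]
254 305 279 316
[array([0.5473, 0.1881, 0.0764]), array([0.5417, 0.1881, 0.0751]), array([0.5362, 0.1881, 0.0765]), array([0.5306, 0.1881, 0.0765]), array([0.5249, 0.1881, 0.077 ])]
```

Offset in hand is only about 0.6 mm, so I'll insert slowly with a force stop.

```bash
cat > ins.py <<'E'
from h import *
y=np.radians(39.1); p=np.array([.5623,.0069]); q=Q(y); ex=np.array([np.cos(y),np.sin(y)]); ey=np.array([-ex[1],ex[0]])
E
python3 - <<'E'
from ins import *
r.move_gripper(0,90)
r.move_linear([*p,.079],.1,ori=q); r.dwell(.2)
st=r.move_linear([*p,.068],.02,f_stop=8); e=r.current_eef_pos(); print(st,e,r.current_contact_force())
if not st or e[2]<.0705:
    st=r.move_linear([*p,.0585],.02,f_stop=25); r.dwell(.3)
    print(st,r.current_eef_pos(),r.current_contact_force(),r.current_grip_force())
print(r.current_clock())
E
```

```text
False [0.56231207 0.00693871 0.06794118] [ 0.32735502  0.49888181 -1.20603383]
True [0.56261609 0.00692642 0.05976462] [-0.65589442 -0.22156375  7.25757168] 92.12022542953491
23.2
```

```bash
python3 - <<'E'
from ins import *
for z in(.0597,.0594,.0591,.0588,.0585,.0582):
    r.move_linear([*p,z],.01); r.dwell(.15); f=r.current_contact_force(); print(z,r.current_eef_pos().round(4),f.round(1))
    if f[2]>22: break
r.dwell(.4); print(r.current_contact_force(),r.current_grip_force(),r.current_clock())
C,im,W=look("home"); a,b=np.cos(np.radians(39.1)),np.sin(np.radians(39.1))
for row in range(225,300,4): 
    w=W[row,280]; d=w-[.5626,.0072,0]; print(row,im[row,280],np.round([d[0]*a+d[1]*b,-d[0]*b+d[1]*a,w[2]],4))
E
```

```text
0.0597 [0.5627 0.0069 0.0601] [-0.6 -0.4  7.6]
0.0594 [0.5626 0.0069 0.0598] [-1.5 -0.4  7.1]
0.0591 [0.5627 0.0069 0.0598] [-1.8 -0.3 10.2]
0.0588 [0.5627 0.0069 0.0597] [-3.4 -0.4 14.8]
0.0585 [0.5627 0.007  0.0597] [-4.3 -0.2 17.4]
0.0582 [0.5627 0.007  0.0597] [-6.  -1.9 20.9]
[-5.27269452 -1.44463802 21.90784963] 94.4365382194519 26.0
225 [ 28  52 145] [ 0.0196 -0.0014  0.043 ]
229 [ 27  55 146] [ 0.017  -0.0014  0.0424]
233 [ 30  53 143] [ 0.0148 -0.0014  0.0428]
237 [ 18  50 132] [ 0.0122 -0.0014  0.0423]
241 [ 29  50 130] [ 0.0111 -0.0014  0.0454]
245 [ 24  47 127] [ 0.0091 -0.0014  0.0463]
249 [ 19  41 120] [ 0.0083 -0.0014  0.0498]
253 [19 32 79] [ 0.0088 -0.0013  0.0558]
257 [16 31 88] [ 0.0085 -0.0013  0.06  ]
261 [ 4 25 73] [ 0.0108 -0.0013  0.0692]
265 [15 30 78] [ 0.0103 -0.0013  0.0723]
269 [16 25 79] [ 0.0106 -0.0013  0.0767]
273 [14 25 77] [ 0.0103 -0.0013  0.0798]
277 [35 33 70] [ 0.0106 -0.0013  0.084 ]
281 [109  34   0] [ 0.0109 -0.0012  0.0878]
285 [180  62   6] [ 0.0107 -0.0012  0.0907]
289 [200  66   9] [ 0.009  -0.0012  0.0909]
293 [199  64  10] [ 0.007  -0.0012  0.0907]
297 [87 23  0] [ 0.0056 -0.0012  0.0916]
```

View pics/home.png

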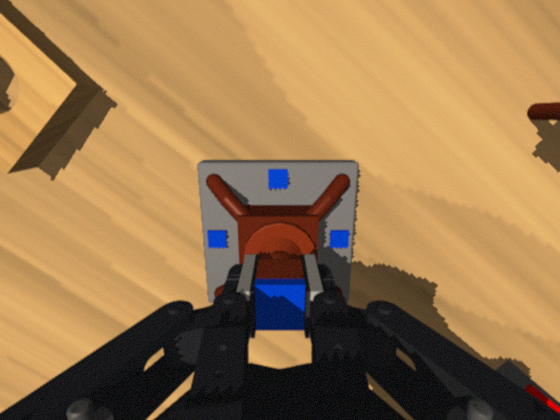

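The flange sits flush on the hub: its top is at 43 mm and the head top at 91 mm, both as expected when home. The arm is pressing with about 22 N, so I'm handing in.

```bash
python3 -c "
from h import *
print(r.current_contact_force(),r.sign_off())"
```

```text
the job is handed in; nothing more can be done
[-4.66135871  0.02256016 21.72790928] None
```

The red pedestal stands released in the reject nest, and the blue one is meshed flush in the base, still held and pressed home with about 22 N; the job is handed in, but the hand-in call returned no verdict.

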